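# Open the workshop radio's battery bay and eject the flat pack

### The arm

A 6-joint arm with a two-finger parallel gripper is mounted at the origin on a cart in front of the work surface, level with it; the furniture and walls round the work are solid. World frame = base frame: x ahead of the robot, y to its left, z up, the work surface at z = 0. Lengths are in m, angles in degrees, forces in N, time in s.
With the tool pointing down it reaches from about 0.3 to 1 m from the base axis. Payload 5.1 kg.
Tool frame: the origin (TCP) lies midway between the tips of the shut fingers; the grasp point (between the pads) lies 19 mm behind it; z points along the fingers, y is the line along which they close (so a half turn about z gives the same grasp; the last joint's range is limited). The gripper opens to 95 mm and grips with 3 to 60 N. Pads are 20 mm wide; open, the fingers measure 119 mm over their backs; the gripper's body (75 mm by 180 mm) begins 59 mm behind the grasp point.
Start: joints at [-4.733, 7.093, 94.555, -0, 78.352, -4.733], TCP at [0.65, -0, 0.215] pointing down, gripper open.
Joint ranges: [-149.61, 149.61], [-58.7, 133.49], [1.44, 155.28], [-77.14, 257.14], [18.33, 153.61], [-166.67, 166.67]. Speed limits (degrees/s): [147.25, 147.25, 180, 180, 180, 180].

### API

Orientations are given as a 3x3 rotation matrix whose columns are the frame's x, y, z axes.
In Python, from bench import arm gives the robot as it stands.
- The arm moves only by the shell command python3 -m inch 'ROWS' [FORCE]. ROWS is JSON, a list of rows, each an object of numbers: "tx", "ty", "tz": the shift along the tool's x, y, z in units of 0.02 m (1.0 is 0.02 m); "wx", "wy", "wz": the turn, a rotation vector about the tool's x, y, z in units of 8 degrees (1.0 is 8 degrees); "grip": the closure, from 0 (fully open) to 1 (shut). In form: [{"tx": .., "ty": .., "tz": .., "wx": .., "wy": .., "wz": .., "grip": ..}, ...]. A call has 1 to 20 rows; each row shifts and turns the commanded pose from where the row before left it, along the tool's axes as they then stand; what a row does not reach is not made up. A row lasts 1/8 s, in which the tool goes at most 62.5 mm and 10.7 degrees, less where a joint would pass 70% of its speed; a pose out of reach is approached as far as the arm can. A call with a number of a shift or a turn outside -1 to 1 is refused whole. A call with a gripper value outside its range is refused whole. The fingers move at their own pace and stop on an object; FORCE is the grip in N (left out, the last holds). Time passes only in rows, so rows that do not move let the fingers close. It gives the time, the measured TCP pose, the force, the opening and the grip force at its end, in the units of the state.
- arm.state(): the state, without advancing time (a new reading comes with each control period).
- arm.read_camera(name): name is "scene" or "side" or "wrist"; returns a dict with "pixels" (384x512x3 uint8, blue, green, red), "fov_y" (degrees; the focal length in pixels is half the picture's height over the tangent of half this angle, whatever the lens; pixels are square), "cx", "cy" (the principal point, pixels), "T" (4x4, takes a point from camera to world coordinates); the wrist camera has in their place "mount" (4x4, takes a point from camera to tool coordinates, whose origin is the TCP and whose axes are the flange's). Camera axes: x right, y up, looking along -z (the intrinsics and any distortion apply to the point x, -y, -z); pixel columns grow to the right and rows downward; lengths in m; the calibration is good to about 2 mm. A picture is of the moment at which its call begins: read the wrist's pose just before it. There is no depth.
- arm.job_done(): hands the job in; it is judged then, once.
The state is a dict: "clock": time; "joints": joint angles; "qvel": joint speeds; "joint_efforts": joint torques, N m; "ee_pos": TCP position; "tcp_rot": TCP orientation; "contact_force": force on the tool from outside, world axes, zero at the start; "torque": the same for the moment, N m; "width": opening from 0.0 (shut) to 1.0 (fully open); "gripper_force": force on a finger pad.
Only numpy, scipy, OpenCV 4.12 (cv2) and the standard library are available. Lean on these libraries where they do the work, as an engineer would, in place of code of your own. Each camera call takes 0.05 s, during which the arm holds its last target. There are 200 camera calls.

### The job

The radio's battery is flat: press the yellow release tab so that the bay lid springs ajar, push the lid all the way back until it stays fully open, then press the red eject button so that the pack pops up in its bay, ready for somebody to swap it. Only press and push: pick nothing up, leave the pack standing in its bay, and leave the other things on the bench where they are.

Things in the scene. Friction and masses are not known exactly. Their poses are not given: they have to be found in the camera images.
- radio: Rugged workshop radio, charcoal with green ends, 230 (x) by 315 mm (y), fixed. Origin on the bench under its middle; x points from its front (speakers, knob; towards the robot) to its back, z up. Flat top deck at z = 105 mm; front face at x = -120, back at x = 95; steel bars along both ends (y = +-146) reach z = 130. Battery well in the deck: 80 (x) by 117 mm (y) about x = 16, y = 0.
- bay_lid (a joint): Angle of the grey bay lid, rad: 0 shut and latched, 1.92 fully open on its stop. Shallow shell, 136 mm from hinge to front edge, 140 mm wide, 3 mm walls, 0.12 kg. Once the tab is pressed a spring lifts it to about 0.6 within 1 s; from there its front edge is pushed up and back (under 3 N, damped). Let go past 1.75 it settles on the stop; short of upright it may sink back.
- bay_lid_hinge (a point): Middle of the lid's hinge axis, fixed in the radio at x = 66 mm, y = 0, z = 111 mm of its frame; axes as the radio's.
- lid_front (a point): Middle of the lid's front edge (moves with the lid), half way up its 14 mm high front wall; shut, at x = -70 mm, z = 113 mm of the radio's frame.
- lid_tab_pad (a point): Pressing point: middle of the ribbed top of the yellow release tab, a push button 24 (x) by 40 mm (y) on the deck in front of the lid, top 13 mm above the deck; at x = -104, y = 0, z = 118 mm of the radio's frame. Press straight down: 5 to 7 N; it frees the lid after 4 mm, stops after 6 mm, springs back.
- lid_tab (a joint): Travel of the yellow release tab, m: 0 at rest, 0.006 fully pressed, lets go at about 0.004.
- eject_button_pad (a point): Pressing point: middle of the ribbed top of the red eject button, a like button 24 (x) by 40 mm (y) under the lid in front of the pack, top 13 mm above the deck; at x = -50, y = 0, z = 118 mm of the radio's frame. Press straight down: 5 to 7 N; it frees the pack after 4 mm, stops after 6 mm, springs back.
- eject_button (a joint): Travel of the red eject button, m: 0 at rest, 0.006 fully pressed, lets go at about 0.004.
- flat_pack: The flat battery pack, black and green, 72 x 112 x 52 mm (x, y, z), 0.36 kg, loose in the bay well; origin in the middle of its underside. Seated and hooked down: at x = 16, y = 0, z = 65 mm of the radio's frame; ejected, a sprung plate holds it 14 mm higher.
- charged_pack: The charged battery pack, the same kind, 72 x 112 x 52 mm, standing loose on the bench beside the radio; origin in the middle of its underside. Leave it.
- tape_measure: Yellow pocket tape measure, 33 x 102 x 64 mm, loose on the bench; origin at its underside. Leave it.
- sanding_block: Brown sanding block, 65 x 106 x 36 mm, loose beside the radio; origin in the middle of its underside. Leave it.
- offcut_4: Pale strip of wood, 40 x 120 x 12 mm, loose on the bench; origin in the middle of its underside. Leave it.
- offcut_1: Wood offcut, 45 x 70 x 20 mm, loose on the bench; origin in the middle of its underside. Leave it.
- wax_tin: Round tin with a green lid, 72 mm across, 32 mm high, loose on the bench; origin in the middle of its underside. Leave it.
- hex_key: Steel hex key, 35 x 93 x 7 mm, loose on the bench; origin at its underside. Leave it.
- bay (a point): Middle of the seated pack's underside, fixed in the radio at x = 16 mm, y = 0, z = 65 mm of its frame; axes as the radio's.

How it is judged:
By the outcome, as a careful person would: the job done as asked, in the order asked, and still so for the second after the job is handed in, with the robot touching nothing.
It also fails if it takes over 53 s, if anything falls off the work surface, if the arm or the gripper's body presses on something with over 40 N, if the wrist force passes 120 N, or if a joint passes its speed limit or range.

## Working session

There is one attempt and no reset: what is moved stays moved. The work goes in short steps, Python scripts to look and compute and a shell command to move; the robot and the scene stay as the last step left them, time stands still between calls to the robot, and variables do not carry over. Pictures are saved under pics/ and viewed, at most 10 in all, crops included, and the job is handed in when it is done.

```bash
mkdir -p pics; ls; python3 - <<'E'
from bench import arm
import cv2,numpy as np
s=arm.state();print(s)
for n in("scene","side","wrist"):
    r=arm.read_camera(n);cv2.imwrite(f"pics/{n}0.png",r["pixels"]);print(n,{k:np.round(v,4).tolist() for k,v in r.items() if k!="pixels" and not isinstance(v,str)},[v for v in r.values() if isinstance(v,str)])
a=[cv2.imread(f"pics/{n}0.png") for n in("scene","side")]
E
```

```text
pics
{'clock': 0.0, 'joints': array([-4.73521751e+00,  7.13225262e+00,  9.46338114e+01,  1.67749795e-03,
        7.83508268e+01, -4.73371495e+00]), 'qvel': array([ 0.07801534,  0.03656433, -0.04151912,  0.01763378, -0.02728383,
       -0.00797081]), 'joint_efforts': array([-6.25927078e-04, -4.17603564e+01, -3.59935069e+01,  7.73367751e-02,
        4.92534391e-02, -1.75303944e-04]), 'ee_pos': array([6.49362270e-01, 2.82580028e-06, 2.13403878e-01]), 'tcp_rot': array([[ 3.23654548e-05,  9.99997937e-01, -2.03079695e-03],
       [ 9.99999980e-01, -3.19654700e-05,  1.96991668e-04],
       [ 1.96926347e-04, -2.03080328e-03, -9.99997919e-01]]), 'contact_force': array([-0.43500296,  0.0619597 ,  1.27429473]), 'torque': array([-0.04369805,  0.0009662 ,  0.0253905 ]), 'gripper_force': 0.0, 'width': 0.9997882830986591}
scene {'fov_y': 45.6391, 'cx': 253.4277, 'cy': 182.5936, 'T': [[0.7775, 0.442, -0.4473, -0.0657], [-0.6288, 0.5455, -0.5541, -0.7746], [-0.0008, 0.7121, 0.7021, 1.072], [0.0, 0.0, 0.0, 1.0]]} []
side {'fov_y': 48.1072, 'cx': 258.1099, 'cy': 191.3603, 'T': [[-0.9935, 0.0827, -0.0787, 0.4397], [-0.1136, -0.6517, 0.75, 0.9814], [0.0108, 0.754, 0.6568, 0.9676], [0.0, 0.0, 0.0, 1.0]]} []
wrist {'fov_y': 65.4898, 'cx': 262.7742, 'cy': 188.1499, 'mount': [[0.0001, 0.9704, 0.2416, 0.0686], [1.0, -0.0002, 0.0003, -0.0001], [0.0003, 0.2416, -0.9704, -0.1687], [0.0, 0.0, 0.0, 1.0]]} []
```

View pics/scene0.png

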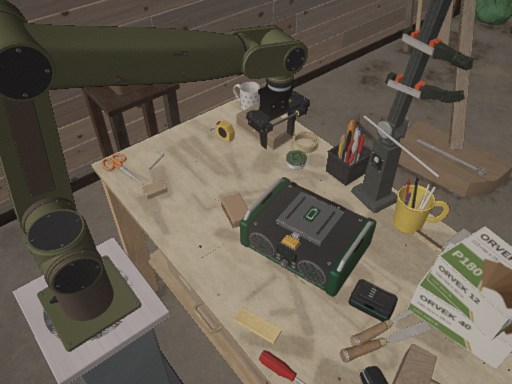

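View pics/wrist0.png

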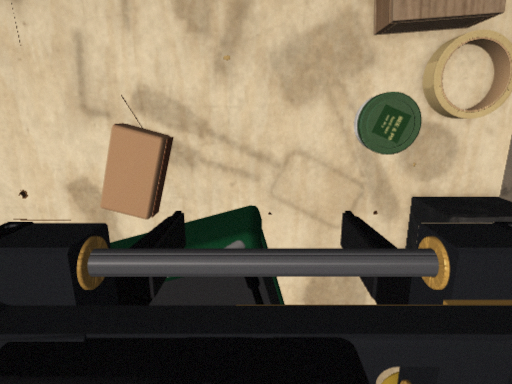

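The scene view shows the radio at about (306,235), with its yellow tab near (290,242) and the speakers facing lower-left. The wrist view shows only the radio's left end. Next I measure the tab in both fixed views.

```bash
cat > h.py <<'E'
import numpy as np,cv2
from bench import arm
def ray(r,u,v,T=None):
    T=r["T"] if T is None else T
    f=r["pixels"].shape[0]/2/np.tan(np.radians(r["fov_y"]/2))
    d=T[:3,:3]@np.array([(u-r["cx"])/f,-(v-r["cy"])/f,-1.]);return T[:3,3],d
def onz(r,u,v,z,T=None):
    o,d=ray(r,u,v,T);return o+d*(z-o[2])/d[2]
def tri(*rays):
    A=0;b=0
    for o,d in rays:
        d=d/np.linalg.norm(d);P=np.eye(3)-np.outer(d,d);A=A+P;b=b+P@o
    p=np.linalg.solve(A,b);return p,[np.linalg.norm((np.eye(3)-np.outer(d,d)/(d@d))@(p-o)) for o,d in rays]
def mask(r,lo,hi,box):
    m=cv2.inRange(cv2.cvtColor(r["pixels"],cv2.COLOR_BGR2HSV),np.array(lo),np.array(hi));x0,y0,x1,y1=box
    z=np.zeros_like(m);z[y0:y1,x0:x1]=m[y0:y1,x0:x1];return z
E
python3 - <<'E'
from h import *
im=[]
for n,b in(("scene",(225,170,385,300)),("side",None)):
    r=arm.read_camera(n);p=r["pixels"]
    if b:
        print(r.keys());m=mask(r,(15,120,110),(32,255,255),(260,220,320,265))
        nn,l,st,c=cv2.connectedComponentsWithStats(m)
        for i in range(1,nn):
            if st[i,4]>10: print(st[i],c[i],onz(r,*c[i],.118))
        p=cv2.resize(p[b[1]:b[3],b[0]:b[2]],None,fx=5,fy=4.6,interpolation=cv2.INTER_CUBIC) if 0 else cv2.resize(p[b[1]:b[3],b[0]:b[2]],None,fx=4.5,fy=4.5,interpolation=cv2.INTER_CUBIC)
    cv2.imwrite(f"pics/{n}1.png",p)
E
```

```text
dict_keys(['pixels', 'fov_y', 'cx', 'cy', 'T'])
[282 235  17  14 135] [289.91111111 241.14814815] [ 0.47865524 -0.25312665  0.118     ]
```

View pics/scene1.png

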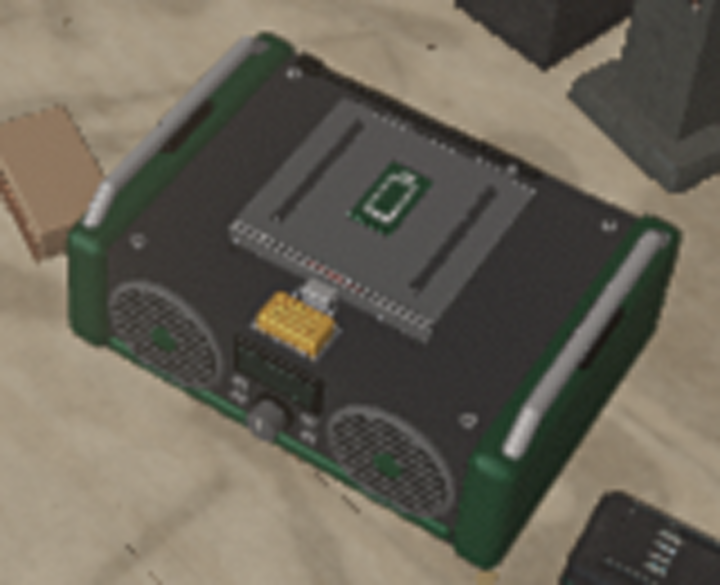

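View pics/side1.png

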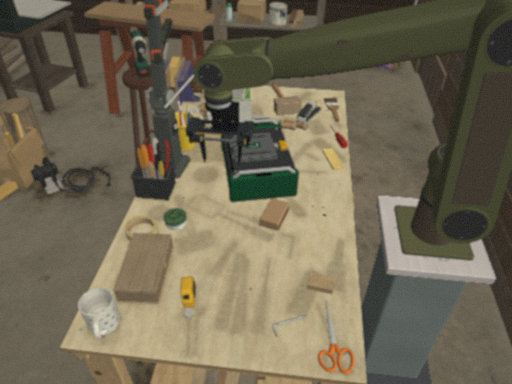

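The scene crop shows the tab at crop (297,318), deck screws at crop (138,240), (294,72), (609,226) and (468,420), and the lid badge at (390,197). In the side view the radio is at (258,165) and the tab at about (284,145).

```bash
python3 - <<'E'
from h import *
r=arm.read_camera("scene");s=arm.read_camera("side")
def m(n,x,y,z):
    p=onz(r,225+x/4.5-.4,170+y/4.5-.4,z);print(n,p.round(4));return p
S=[m("s",*q,.105) for q in((138,240),(294,72),(609,226),(468,420))]
print("center",np.mean(S,0),[np.linalg.norm(S[i]-S[(i+1)%4]) for i in range(4)])
for a,b in((0,1),(3,2),(0,3),(1,2)):
    d=S[b]-S[a];print(np.degrees(np.arctan2(d[1],d[0])))
B=[m("bar",*q,.130) for q in((95,220),(255,45),(515,450),(655,235))]
for a,b in((0,1),(2,3)):
    d=B[b]-B[a];print(np.degrees(np.arctan2(d[1],d[0])))
# lid top corners z~.120
L=[m("lid",*q,.120) for q in((232,225),(430,325),(535,185),(342,100))]
for a,b in((0,1),(3,2),(0,3),(1,2)):
    d=L[b]-L[a];print(np.degrees(np.arctan2(d[1],d[0])),np.linalg.norm(d))
m("tab",297,315,.118);m("badge",390,197,.12)
k=mask(s,(15,120,110),(32,255,255),(270,135,300,155));n,l,st,c=cv2.connectedComponentsWithStats(k)
i=1+st[1:,4].argmax();print(st[i],c[i],onz(s,*c[i],.118))
print(tri(ray(r,225+297/4.5-.4,170+318/4.5-.4),ray(s,*c[i])))
E
```

```text
s [ 0.4543 -0.1385  0.105 ]
s [ 0.6274 -0.0904  0.105 ]
s [ 0.6881 -0.3133  0.105 ]
s [ 0.5157 -0.3605  0.105 ]
center [ 0.5713908  -0.22565801  0.105     ] [np.float64(0.17964346251913454), np.float64(0.23100605632714474), np.float64(0.17875254390018924), np.float64(0.23037935620554664)]
15.523010827319318
15.322980326574108
-74.5362605071801
-74.75734303457861
bar [ 0.4306 -0.1263  0.13  ]
bar [ 0.6065 -0.0733  0.13  ]
bar [ 0.5064 -0.4014  0.13  ]
bar [ 0.6847 -0.3474  0.13  ]
16.763821421395583
16.845675341988148
lid [ 0.4984 -0.1752  0.12  ]
lid [ 0.5377 -0.3058  0.12  ]
lid [ 0.6661 -0.2689  0.12  ]
lid [ 0.6235 -0.1396  0.12  ]
-73.2397796438094 0.13648979337554995
-71.77613843592749 0.13621146779211057
15.872918904211376 0.13012690401759303
16.034428999106158 0.13360121165716587
tab [ 0.4835 -0.2504  0.118 ]
badge [ 0.5892 -0.2194  0.12  ]
[279 140   9  10  72] [282.83333333 144.59722222] [ 0.48483813 -0.24272076  0.118     ]
(array([ 0.48495336, -0.24948333,  0.11322334]), [np.float64(0.00015197334611475647), np.float64(0.00015197334611464952)])
```

```bash
python3 -m inch '[{"tx":-0.96,"ty":-0.64,"grip":1},{"tx":-0.96,"ty":-0.64,"grip":1},{"tx":-0.96,"ty":-0.64,"grip":1},{"tx":-0.96,"ty":-0.64,"grip":1},{"tx":-0.96,"ty":-0.64,"grip":1},{"tx":-0.96,"ty":-0.64,"grip":1},{"tx":-0.96,"ty":-0.64,"grip":1},{"tx":-0.96,"ty":-0.64,"grip":1},{"tx":-0.96,"ty":-0.64,"grip":1},{"tx":-0.96,"ty":-0.64,"grip":1},{"tx":-0.96,"ty":-0.64,"grip":1},{"tx":-0.96,"ty":-0.64,"grip":1},{"tx":-0.96,"ty":-0.64,"grip":1}]' 20
python3 -m inch '[{"wz":0.93},{"wz":0.93},{"wz":0.93},{"wz":0.93},{"wz":0.93},{"wz":0.93},{"wz":0.93},{"wz":0.93},{"wz":0.93},{"wz":0.93},{}]'
python3 - <<'E'
from h import *
s=arm.state();print(s["tcp_rot"].round(3),s["joints"].round(1))
U=np.array([np.cos(np.radians(15.6)),np.sin(np.radians(15.6)),0])
t=np.array([.5834,-.2223,.118])-.104*U;d=s["tcp_rot"].T@(t-s["ee_pos"]);print(t,s["ee_pos"],d/.02)
p=s["ee_pos"].copy()
T=np.eye(4);T[:3,:3]=s["tcp_rot"];T[:3,3]=s["ee_pos"]
r=arm.read_camera("wrist");cv2.imwrite("pics/w2.png",r["pixels"]);T=T@r["mount"]
m=mask(r,(15,120,110),(32,255,255),(0,0,512,384));n,l,st,c=cv2.connectedComponentsWithStats(m)
for i in range(1,n):
    if st[i,4]>100: print(st[i],c[i],onz(r,*c[i],.118,T))
r=arm.read_camera("scene");print("stand",onz(r,365,195,0))
E
```

```text
[[-0.  1. -0.]
 [ 1.  0.  0.]
 [ 0. -0. -1.]] [-4.7  7.1 94.6  0.  78.4 -4.7]
[ 0.48323109 -0.25026766  0.118     ] [6.49862527e-01 1.37628642e-06 2.14375129e-01] [-12.51366009  -8.32944349   4.82189389]
[419 237  31  53 790] [437.19620253 263.37341772] [ 0.81989311 -0.07296904  0.118     ]
[ 77 244   9  45 180] [ 80.17222222 266.68333333] [ 0.47080045 -0.07671757  0.118     ]
[380 371  18  13 146] [390.52739726 378.60273973] [ 0.78861659 -0.21073794  0.118     ]
stand [ 0.86337094 -0.20201817  0.        ]schema error: expected keys tx, ty, tz, wx, wy, wz, grip
schema error: expected keys tx, ty, tz, wx, wy, wz, grip
```

View pics/w2.png

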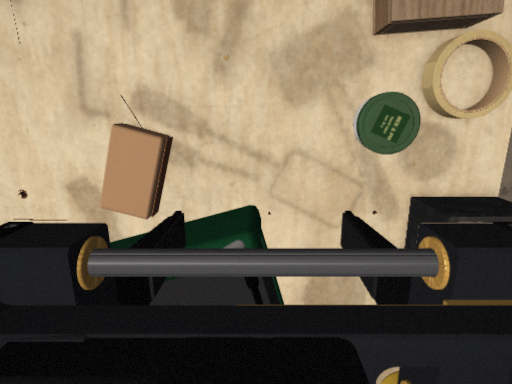

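Both calls were refused because every row needs all the keys, so nothing moved and the view is unchanged. I'll resend with all keys.

```bash
python3 -m inch '[{"tx":-0.96,"ty":-0.64,"tz":0,"wx":0,"wy":0,"wz":0,"grip":1},{"tx":-0.96,"ty":-0.64,"tz":0,"wx":0,"wy":0,"wz":0,"grip":1},{"tx":-0.96,"ty":-0.64,"tz":0,"wx":0,"wy":0,"wz":0,"grip":1},{"tx":-0.96,"ty":-0.64,"tz":0,"wx":0,"wy":0,"wz":0,"grip":1},{"tx":-0.96,"ty":-0.64,"tz":0,"wx":0,"wy":0,"wz":0,"grip":1},{"tx":-0.96,"ty":-0.64,"tz":0,"wx":0,"wy":0,"wz":0,"grip":1},{"tx":-0.96,"ty":-0.64,"tz":0,"wx":0,"wy":0,"wz":0,"grip":1},{"tx":-0.96,"ty":-0.64,"tz":0,"wx":0,"wy":0,"wz":0,"grip":1},{"tx":-0.96,"ty":-0.64,"tz":0,"wx":0,"wy":0,"wz":0,"grip":1},{"tx":-0.96,"ty":-0.64,"tz":0,"wx":0,"wy":0,"wz":0,"grip":1},{"tx":-0.96,"ty":-0.64,"tz":0,"wx":0,"wy":0,"wz":0,"grip":1},{"tx":-0.96,"ty":-0.64,"tz":0,"wx":0,"wy":0,"wz":0,"grip":1},{"tx":-0.96,"ty":-0.64,"tz":0,"wx":0,"wy":0,"wz":0,"grip":1}]' 20
python3 -m inch '[{"tx":0,"ty":0,"tz":0,"wx":0,"wy":0,"wz":0.93,"grip":1},{"tx":0,"ty":0,"tz":0,"wx":0,"wy":0,"wz":0.93,"grip":1},{"tx":0,"ty":0,"tz":0,"wx":0,"wy":0,"wz":0.93,"grip":1},{"tx":0,"ty":0,"tz":0,"wx":0,"wy":0,"wz":0.93,"grip":1},{"tx":0,"ty":0,"tz":0,"wx":0,"wy":0,"wz":0.93,"grip":1},{"tx":0,"ty":0,"tz":0,"wx":0,"wy":0,"wz":0.93,"grip":1},{"tx":0,"ty":0,"tz":0,"wx":0,"wy":0,"wz":0.93,"grip":1},{"tx":0,"ty":0,"tz":0,"wx":0,"wy":0,"wz":0.93,"grip":1},{"tx":0,"ty":0,"tz":0,"wx":0,"wy":0,"wz":0.93,"grip":1},{"tx":0,"ty":0,"tz":0,"wx":0,"wy":0,"wz":0.93,"grip":1},{"tx":0,"ty":0,"tz":0,"wx":0,"wy":0,"wz":0,"grip":1}]'
python3 - <<'E'
from h import *
s=arm.state();print(s["tcp_rot"].round(3),s["joints"].round(1))
U=np.array([np.cos(np.radians(15.6)),np.sin(np.radians(15.6)),0])
t=np.array([.5834,-.2223,.118])-.104*U;d=s["tcp_rot"].T@(t-s["ee_pos"]);print(t,s["ee_pos"],d/.02)
T=np.eye(4);T[:3,:3]=s["tcp_rot"];T[:3,3]=s["ee_pos"]
r=arm.read_camera("wrist");cv2.imwrite("pics/w3.png",r["pixels"]);T=T@r["mount"]
m=mask(r,(15,120,110),(32,255,255),(0,0,512,384));n,l,st,c=cv2.connectedComponentsWithStats(m)
for i in range(1,n):
    if st[i,4]>100: print(st[i],c[i],onz(r,*c[i],.118,T))
E
```

```text
clock: 2.08
ee_pos: [0.4826, -0.2508, 0.2147]
tcp_rot: [[0.0, 1.0, 0.0], [1.0, -0.0, -0.0], [-0.0, 0.0, -1.0]]
contact_force: [0.1, -0.6, 0.7]
width: 0.003
gripper_force: 0.0
clock: 3.45
ee_pos: [0.4831, -0.2501, 0.2147]
tcp_rot: [[0.963, 0.27, 0.0], [0.27, -0.963, -0.0], [0.0, 0.0, -1.0]]
contact_force: [0.5, -0.8, -0.3]
width: 0.002
gripper_force: 0.0
[[ 0.963  0.27   0.   ]
 [ 0.27  -0.963 -0.   ]
 [ 0.     0.    -1.   ]] [-33.   -6.4 108.1   0.   78.3  41.3]
[ 0.48323109 -0.25026766  0.118     ] [ 0.48311213 -0.25008816  0.21469367] [3.11939829e-03 1.00414831e-02 4.83468418e+00]
[ 242  173   44   28 1176] [263.71088435 186.33078231] [ 0.48626483 -0.24900989  0.118     ]
[256 238   5  52 168] [257.93452381 265.93452381] [ 0.40741849 -0.26531963  0.118     ]
[266 239   4  51 163] [267.4601227  263.84662577] [ 0.41211387 -0.27369176  0.118     ]
```

View pics/w3.png

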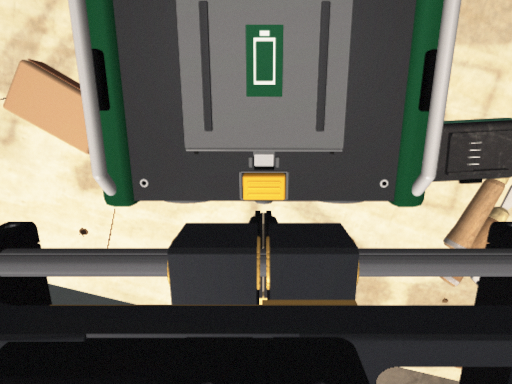

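The wrist view shows the radio squared to the tool, with the tab at (264,186), about 3 mm ahead of my estimate. Now I press it.

```bash
python3 -m inch '[{"tx":0.04,"ty":0,"tz":0.9,"wx":0,"wy":0,"wz":0,"grip":1},{"tx":0.04,"ty":0,"tz":0.9,"wx":0,"wy":0,"wz":0,"grip":1},{"tx":0,"ty":0,"tz":0.9,"wx":0,"wy":0,"wz":0,"grip":1},{"tx":0,"ty":0,"tz":0.9,"wx":0,"wy":0,"wz":0,"grip":1},{"tx":0,"ty":0,"tz":0.9,"wx":0,"wy":0,"wz":0,"grip":1},{"tx":0,"ty":0,"tz":0.2,"wx":0,"wy":0,"wz":0,"grip":1},{"tx":0,"ty":0,"tz":0.2,"wx":0,"wy":0,"wz":0,"grip":1},{"tx":0,"ty":0,"tz":0.1,"wx":0,"wy":0,"wz":0,"grip":1},{"tx":0,"ty":0,"tz":0.05,"wx":0,"wy":0,"wz":0,"grip":1},{"tx":0,"ty":0,"tz":0,"wx":0,"wy":0,"wz":0,"grip":1}]'
```

```text
clock: 4.75
ee_pos: [0.4853, -0.2493, 0.1151]
tcp_rot: [[0.963, 0.269, 0.0], [0.269, -0.963, -0.0], [0.0, 0.0, -1.0]]
contact_force: [-3.4, 1.7, 5.6]
width: 0.008
gripper_force: 2.6
```

```bash
python3 -m inch '[{"tx":0,"ty":0,"tz":0.08,"wx":0,"wy":0,"wz":0,"grip":1},{"tx":0,"ty":0,"tz":0.08,"wx":0,"wy":0,"wz":0,"grip":1},{"tx":0,"ty":0,"tz":0,"wx":0,"wy":0,"wz":0,"grip":1}]'
python3 - <<'E'
from h import *
r=arm.read_camera("wrist");cv2.imwrite("pics/w4.png",r["pixels"])
E
```

```text
clock: 5.12
ee_pos: [0.4856, -0.2494, 0.1123]
tcp_rot: [[0.963, 0.269, 0.001], [0.269, -0.963, -0.001], [0.001, 0.001, -1.0]]
contact_force: [-3.9, 2.3, 7.2]
width: 0.004
gripper_force: 3.2
```

View pics/w4.png

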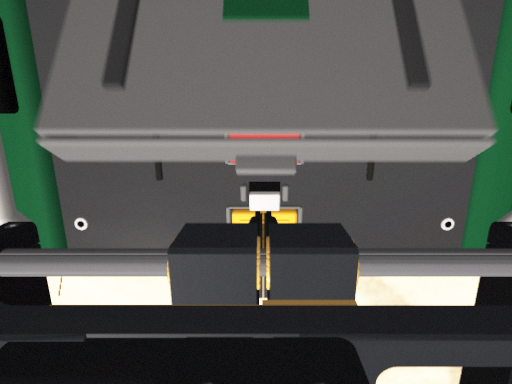

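The lid is ajar: its front edge is at row ~140 and the red button shows beneath it. I'll lift off the tab, then push the front edge back while rising with it.

```bash
python3 -m inch '[{"tx":0,"ty":0,"tz":-0.65,"wx":0,"wy":0,"wz":0,"grip":1},{"tx":0,"ty":0,"tz":-0.65,"wx":0,"wy":0,"wz":0,"grip":1},{"tx":0,"ty":0,"tz":-0.65,"wx":0,"wy":0,"wz":0,"grip":1},{"tx":0,"ty":0,"tz":-0.65,"wx":0,"wy":0,"wz":0,"grip":1},{"tx":0.4,"ty":0,"tz":0,"wx":0,"wy":0,"wz":0,"grip":1},{"tx":0.4,"ty":0,"tz":0,"wx":0,"wy":0,"wz":0,"grip":1},{"tx":0.4,"ty":0,"tz":0,"wx":0,"wy":0,"wz":0,"grip":1},{"tx":0.4,"ty":0,"tz":0,"wx":0,"wy":0,"wz":0,"grip":1},{"tx":0.4,"ty":0,"tz":0,"wx":0,"wy":0,"wz":0,"grip":1},{"tx":0.4,"ty":0,"tz":-0.2,"wx":0,"wy":0,"wz":0,"grip":1},{"tx":0.4,"ty":0,"tz":-0.2,"wx":0,"wy":0,"wz":0,"grip":1},{"tx":0.4,"ty":0,"tz":-0.2,"wx":0,"wy":0,"wz":0,"grip":1}]'
```

```text
clock: 6.68
ee_pos: [0.5454, -0.2336, 0.1773]
tcp_rot: [[0.963, 0.268, -0.003], [0.268, -0.963, -0.003], [-0.004, 0.002, -1.0]]
contact_force: [-3.9, -1.4, 3.9]
width: 0.007
gripper_force: 2.0
```

```bash
python3 -m inch '[{"tx":0.35,"ty":0,"tz":-0.25,"wx":0,"wy":0,"wz":0,"grip":1},{"tx":0.35,"ty":0,"tz":-0.25,"wx":0,"wy":0,"wz":0,"grip":1},{"tx":0.35,"ty":0,"tz":-0.25,"wx":0,"wy":0,"wz":0,"grip":1},{"tx":0.35,"ty":0,"tz":-0.25,"wx":0,"wy":0,"wz":0,"grip":1},{"tx":0.35,"ty":0,"tz":-0.25,"wx":0,"wy":0,"wz":0,"grip":1},{"tx":0.35,"ty":0,"tz":-0.25,"wx":0,"wy":0,"wz":0,"grip":1},{"tx":0.35,"ty":0,"tz":-0.25,"wx":0,"wy":0,"wz":0,"grip":1},{"tx":0.35,"ty":0,"tz":-0.1,"wx":0,"wy":0,"wz":0,"grip":1}]'
python3 - <<'E'
from h import *
r=arm.read_camera("scene")["pixels"][100:300,200:420];cv2.imwrite("pics/s5.png",cv2.resize(r,None,fx=2.7,fy=2.7))
E
```

```text
clock: 7.68
ee_pos: [0.6014, -0.2169, 0.2121]
tcp_rot: [[0.963, 0.269, 0.001], [0.269, -0.963, -0.0], [0.001, 0.0, -1.0]]
contact_force: [-0.2, -0.5, 0.1]
width: 0.002
gripper_force: 0.2
```

View pics/s5.png

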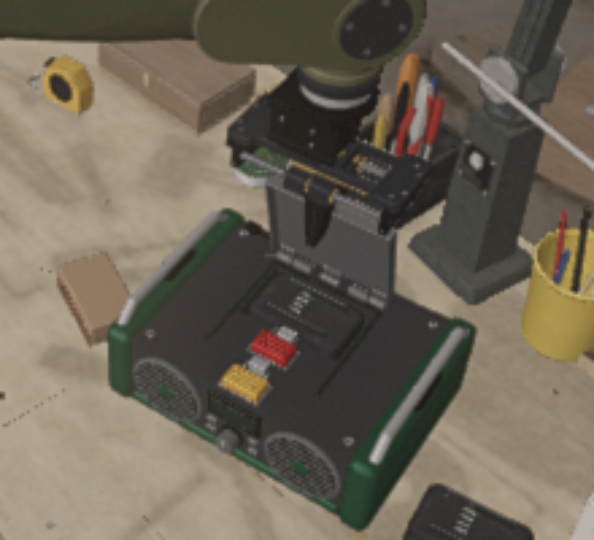

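The lid stands near upright, with the fingers inside it at crop (315,215), and the red button and the pack are exposed. I'll keep pushing back.

```bash
python3 -m inch '[{"tx":0.4,"ty":0,"tz":0,"wx":0,"wy":0,"wz":0,"grip":1},{"tx":0.4,"ty":0,"tz":0,"wx":0,"wy":0,"wz":0,"grip":1},{"tx":0.4,"ty":0,"tz":0,"wx":0,"wy":0,"wz":0,"grip":1},{"tx":0.4,"ty":0,"tz":0,"wx":0,"wy":0,"wz":0,"grip":1},{"tx":0.4,"ty":0,"tz":0,"wx":0,"wy":0,"wz":0,"grip":1},{"tx":0.4,"ty":0,"tz":0,"wx":0,"wy":0,"wz":0,"grip":1},{"tx":0.4,"ty":0,"tz":0,"wx":0,"wy":0,"wz":0,"grip":1}]'
python3 -m inch '[{"tx":0.3,"ty":0,"tz":0,"wx":0,"wy":0,"wz":0,"grip":1},{"tx":0.3,"ty":0,"tz":0,"wx":0,"wy":0,"wz":0,"grip":1},{"tx":0.2,"ty":0,"tz":0,"wx":0,"wy":0,"wz":0,"grip":1},{"tx":0,"ty":0,"tz":0,"wx":0,"wy":0,"wz":0,"grip":1}]'
```

```text
clock: 8.6
ee_pos: [0.6552, -0.2017, 0.2114]
tcp_rot: [[0.963, 0.269, -0.0], [0.269, -0.963, 0.0], [-0.0, -0.0, -1.0]]
contact_force: [-0.3, 0.1, 0.6]
width: 0.006
gripper_force: 0.0
clock: 9.1
ee_pos: [0.6702, -0.1975, 0.2114]
tcp_rot: [[0.963, 0.269, -0.0], [0.269, -0.963, -0.0], [-0.0, -0.0, -1.0]]
contact_force: [0.3, -0.1, 0.0]
width: 0.002
gripper_force: 0.0
```

```bash
python3 -m inch '[{"tx":-0.76,"ty":0,"tz":0,"wx":0,"wy":0,"wz":0,"grip":1},{"tx":-0.76,"ty":0,"tz":0,"wx":0,"wy":0,"wz":0,"grip":1},{"tx":-0.76,"ty":0,"tz":0,"wx":0,"wy":0,"wz":0,"grip":1},{"tx":-0.76,"ty":0,"tz":0,"wx":0,"wy":0,"wz":0,"grip":1},{"tx":-0.76,"ty":0,"tz":0,"wx":0,"wy":0,"wz":0,"grip":1},{"tx":-0.76,"ty":0,"tz":0,"wx":0,"wy":0,"wz":0,"grip":1},{"tx":-0.76,"ty":0,"tz":0,"wx":0,"wy":0,"wz":0,"grip":1},{"tx":-0.76,"ty":0,"tz":0,"wx":0,"wy":0,"wz":0,"grip":1},{"tx":-0.76,"ty":0,"tz":0,"wx":0,"wy":0,"wz":0,"grip":1},{"tx":0,"ty":0,"tz":0,"wx":0,"wy":0,"wz":0,"grip":1},{"tx":0,"ty":0,"tz":0,"wx":0,"wy":0,"wz":0,"grip":1}]'
python3 - <<'E'
from h import *
s=arm.state();T=np.eye(4);T[:3,:3]=s["tcp_rot"];T[:3,3]=s["ee_pos"]
w=arm.read_camera("wrist");T=T@w["mount"]
r=arm.read_camera("scene")
m=mask(w,(0,120,90),(8,255,255),(0,0,512,384));n,l,st,c=cv2.connectedComponentsWithStats(m)
for i in range(1,n):
    if st[i,4]>80: p=onz(w,*c[i],.118,T);print(st[i],c[i],p,s["tcp_rot"].T@(p-s["ee_pos"])/.02)
m=mask(r,(0,120,90),(6,255,255),(260,180,340,250));n,l,st,c=cv2.connectedComponentsWithStats(m)
for i in range(1,n):
    if st[i,4]>40: p=onz(r,*c[i],.118);print(st[i],c[i],p)
a=cv2.resize(r["pixels"][130:290,220:400],(405,360));b=cv2.resize(w["pixels"],(395,296))
o=np.zeros((360,800,3),np.uint8);o[:,:405]=a;o[:296,405:]=b;cv2.imwrite("pics/c6.png",o)
E
```

```text
clock: 10.48
ee_pos: [0.5384, -0.2344, 0.2116]
tcp_rot: [[0.963, 0.269, 0.0], [0.269, -0.963, -0.0], [0.0, 0.0, -1.0]]
contact_force: [0.2, 0.0, 0.8]
width: 0.005
gripper_force: 0.0
[ 242  177   44   28 1196] [263.89381271 190.53511706] [ 0.53862606 -0.23434343  0.118     ] [ 7.36040404e-03 -1.40622810e-03  4.68010263e+00]
[376 372  11  12  96] [381.34375    378.76041667] [ 0.37109318 -0.41265853  0.118     ] [-10.45801797   6.33378841   4.67659761]
[293 222  16  14 129] [300.51162791 228.31782946] [ 0.5303343  -0.23874121  0.118     ]
```

View pics/c6.png

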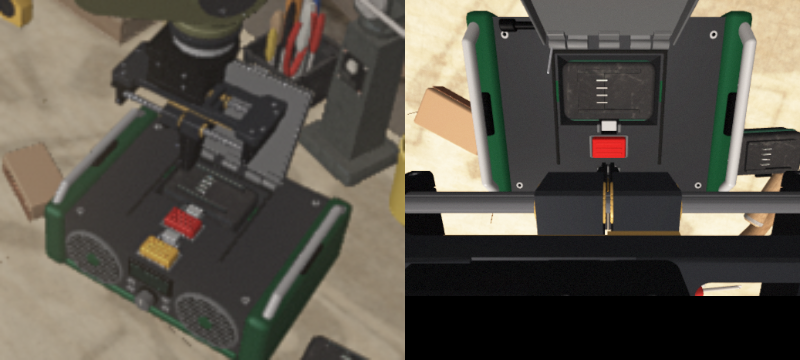

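The lid stays fully open, leaning past upright on its stop. The red button is under the TCP to within 0.2 mm by the wrist view. Now I press it and lift off.

```bash
python3 -m inch '[{"tx":0,"ty":0,"tz":0.86,"wx":0,"wy":0,"wz":0,"grip":1},{"tx":0,"ty":0,"tz":0.86,"wx":0,"wy":0,"wz":0,"grip":1},{"tx":0,"ty":0,"tz":0.86,"wx":0,"wy":0,"wz":0,"grip":1},{"tx":0,"ty":0,"tz":0.86,"wx":0,"wy":0,"wz":0,"grip":1},{"tx":0,"ty":0,"tz":0.86,"wx":0,"wy":0,"wz":0,"grip":1},{"tx":0,"ty":0,"tz":0.2,"wx":0,"wy":0,"wz":0,"grip":1},{"tx":0,"ty":0,"tz":0.2,"wx":0,"wy":0,"wz":0,"grip":1},{"tx":0,"ty":0,"tz":0.2,"wx":0,"wy":0,"wz":0,"grip":1},{"tx":0,"ty":0,"tz":0.15,"wx":0,"wy":0,"wz":0,"grip":1},{"tx":0,"ty":0,"tz":0,"wx":0,"wy":0,"wz":0,"grip":1},{"tx":0,"ty":0,"tz":0,"wx":0,"wy":0,"wz":0,"grip":1}]'
```

```text
clock: 11.95
ee_pos: [0.5386, -0.2345, 0.1124]
tcp_rot: [[0.963, 0.269, 0.001], [0.269, -0.963, -0.0], [0.0, 0.001, -1.0]]
contact_force: [-3.4, 1.1, 6.9]
width: 0.006
gripper_force: 3.2
```

Pressed about 5.6 mm. Next I lift, back away and check.

```bash
python3 -m inch '[{"tx":0,"ty":0,"tz":-0.5,"wx":0,"wy":0,"wz":0,"grip":1},{"tx":0,"ty":0,"tz":-0.9,"wx":0,"wy":0,"wz":0,"grip":1},{"tx":0,"ty":0,"tz":-0.9,"wx":0,"wy":0,"wz":0,"grip":1},{"tx":0,"ty":0,"tz":-0.9,"wx":0,"wy":0,"wz":0,"grip":1},{"tx":0,"ty":0,"tz":-0.9,"wx":0,"wy":0,"wz":0,"grip":1},{"tx":-0.8,"ty":0,"tz":-0.9,"wx":0,"wy":0,"wz":0,"grip":1},{"tx":-0.8,"ty":0,"tz":-0.5,"wx":0,"wy":0,"wz":0,"grip":1},{"tx":-0.8,"ty":0,"tz":0,"wx":0,"wy":0,"wz":0,"grip":1},{"tx":-0.8,"ty":0,"tz":0,"wx":0,"wy":0,"wz":0,"grip":1},{"tx":0,"ty":0,"tz":0,"wx":0,"wy":0,"wz":0,"grip":1},{"tx":0,"ty":0,"tz":0,"wx":0,"wy":0,"wz":0,"grip":1},{"tx":0,"ty":0,"tz":0,"wx":0,"wy":0,"wz":0,"grip":1}]'
python3 - <<'E'
from h import *
w=arm.read_camera("wrist");r=arm.read_camera("scene")
a=cv2.resize(r["pixels"][130:290,220:400],(405,360));b=cv2.resize(w["pixels"],(395,296))
o=np.zeros((360,800,3),np.uint8);o[:,:405]=a;o[:296,405:]=b;cv2.imwrite("pics/c7.png",o)
E
```

```text
clock: 13.45
ee_pos: [0.4769, -0.2514, 0.2202]
tcp_rot: [[0.963, 0.269, -0.0], [0.269, -0.963, 0.0], [-0.0, -0.0, -1.0]]
contact_force: [0.1, 0.5, -0.0]
width: 0.005
gripper_force: 0.0
```

View pics/c7.png

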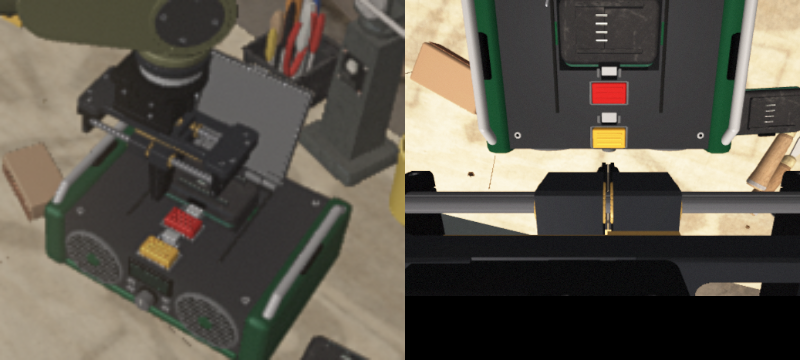

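The lid is still open. The pack now seems proud of the deck, with its side visible at crop (225,205). I've used all my viewings, so I'll confirm with numbers by triangulating pack marks between the side and wrist views, or by comparing widths.

```bash
python3 - <<'E'
from h import *
# white marks on the pack top (5 bars): spacing/extent in the wrist view, before and after
for f,y0,y1,tx,cz in(("pics/c6.png",70,110,-50,.2116+.1687),("pics/c7.png",4,50,-114,.2202+.1687)):
    g=cv2.cvtColor(cv2.imread(f),cv2.COLOR_BGR2GRAY)[y0:y1,585:625].astype(float)
    p=g[:,11:23].mean(1);ys=np.where(p>130)[0]+y0
    col=(g>130).sum(0);xs=np.where(col>0)[0]+585
    print(f,ys,xs,p.round().astype(int))
s=arm.state();T=np.eye(4);T[:3,:3]=s["tcp_rot"];T[:3,3]=s["ee_pos"]
w=arm.read_camera("wrist");T=T@w["mount"];r=arm.read_camera("scene")
g=cv2.cvtColor(w["pixels"],cv2.COLOR_BGR2GRAY)
m=cv2.inRange(g[0:75,235:285],150,255);n,l,st,c=cv2.connectedComponentsWithStats(m)
for i in range(1,n):
    if st[i,4]>=5:
        for z in(.117,.131):
            q=onz(w,c[i][0]+235,c[i][1],z,T);print(st[i],z,q.round(4))
g=cv2.cvtColor(r["pixels"],cv2.COLOR_BGR2GRAY)
U=np.array([.963,.27]);V=np.array([-.27,.963]);O=np.array([.5834,-.2223])
P=lambda X:[(X[:2]-O)@U,(X[:2]-O)@V]
f=192/np.tan(np.radians(w["fov_y"]/2));iT=np.linalg.inv(T)
def pr(x,y,z):
    a=iT@np.r_[O+x*U+y*V,z,1];return (w["cx"]-f*a[0]/a[2]).round(1),(w["cy"]+f*a[1]/a[2]).round(1)
for z in(.117,.131): print("expected corners",z,pr(-.02,.056,z),pr(-.02,-.056,z),pr(.016,.056,z),pr(.016,-.056,z))
gw=cv2.cvtColor(w["pixels"],cv2.COLOR_BGR2GRAY)
row=gw[30:40].mean(0);print("row",{i:int(row[i]) for i in list(range(186,216,1))+list(range(314,345,1))})
E
```

```text
pics/c6.png [ 80  87  88  95 102] [596 597 598 599 600 601 602 603 604 605 606 607] [ 75  76  75  70  79  75  71  67  63 122 207 107  61  59  58  58  55 158
 170  70  59  59  58  57 121 172  89  58  57  58  58  71 173  91  59  57
  57  58  55  45]
pics/c7.png [14 15 22 23 24 31 32 39 40] [595 596 597 598 599 600 601 602 603 604 605 606 607] [ 74  74  55  59  69  70  68  66  66  59 175 177 112  60  59  57  56  57
 139 232 165  82  58  58  58  58  65 195 199 106  57  57  56  57  56 144
 224 120  62  57  57  57  57  56  53  58]
[12 18 15  4 47] 0.117 [ 0.6128 -0.2054  0.117 ]
[12 18 15  4 47] 0.131 [ 0.6092 -0.2068  0.131 ]
[12 30 15  2 30] 0.117 [ 0.6045 -0.2071  0.117 ]
[12 30 15  2 30] 0.131 [ 0.6013 -0.2084  0.131 ]
[13 40 14  3 29] 0.117 [ 0.5965 -0.2096  0.117 ]
[13 40 14  3 29] 0.131 [ 0.5937 -0.2108  0.131 ]
[12 51 15  3 43] 0.117 [ 0.5886 -0.2116  0.117 ]
[12 51 15  3 43] 0.131 [ 0.5862 -0.2127  0.131 ]
expected corners 0.117 (np.float64(200.1), np.float64(86.9)) (np.float64(329.5), np.float64(86.8)) (np.float64(197.9), np.float64(41.6)) (np.float64(331.8), np.float64(41.4))
expected corners 0.131 (np.float64(196.6), np.float64(85.4)) (np.float64(333.2), np.float64(85.3)) (np.float64(194.1), np.float64(37.4)) (np.float64(335.8), np.float64(37.3))
row {186: 66, 187: 65, 188: 65, 189: 50, 190: 37, 191: 31, 192: 32, 193: 28, 194: 59, 195: 69, 196: 63, 197: 49, 198: 28, 199: 21, 200: 33, 201: 49, 202: 54, 203: 57, 204: 59, 205: 63, 206: 69, 207: 76, 208: 74, 209: 68, 210: 67, 211: 65, 212: 61, 213: 60, 214: 59, 215: 57, 314: 58, 315: 59, 316: 59, 317: 60, 318: 59, 319: 59, 320: 60, 321: 59, 322: 59, 323: 58, 324: 54, 325: 51, 326: 47, 327: 41, 328: 34, 329: 27, 330: 29, 331: 39, 332: 55, 333: 67, 334: 68, 335: 50, 336: 38, 337: 32, 338: 31, 339: 31, 340: 55, 341: 64, 342: 64, 343: 63, 344: 64}
```

The pack's side edges fall at columns 194 and 335. That matches the raised pack (194–336) and not the seated one (198–332). The lid is open and the robot is clear, so I'm handing in.

```bash
python3 -c "
from bench import arm
print(arm.state()['contact_force']);print(arm.job_done())"
```

```text
[-0.0030828   0.11852287 -0.13205984]
the job is handed in; nothing more can be done
None
```

The job is handed in (no verdict was returned): I pressed the yellow tab, pushed the lid back onto its stop, then pressed the red button; the pack's edges measured as raised in its bay, the arm was clear, and it took about 13.5 s.

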